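# Load the two overlocker thread stands

### The job

Get the two thread stands ready for the overlocker class: put the two full tapered thread cones on the stand with the black cone holders, and the two full straight-sided thread tubes on the stand with the bare steel pins, one on each pin, upright and right down on the felt. Leave the two empty cardboard cores standing where they are.

Things in the scene. Friction and masses are not known exactly. Their poses are not given: they have to be found in the camera images.
- cone_1: Full thread cone, upright: cream thread on a cardboard core, TAPERED: 66 mm across at the foot, 45 mm at the winding's top 78 mm up; bare core end 29 mm across above it, 88 mm high in all. About 120 g. Bore open below, 39 mm wide at the foot, over 19 mm all the way up. Round: yaw means nothing. Pinch the upper winding, 55 to 78 mm up. Origin: centre of the underside. Same as the other full cone.
- cone_2: Full thread cone, upright: cream thread on a cardboard core, TAPERED: 66 mm across at the foot, 45 mm at the winding's top 78 mm up; bare core end 29 mm across above it, 88 mm high in all. About 120 g. Bore open below, 39 mm wide at the foot, over 19 mm all the way up. Round: yaw means nothing. Pinch the upper winding, 55 to 78 mm up. Origin: centre of the underside. Same as the other full cone.
- tube_1: Full thread tube, upright: cream thread on a cardboard core, STRAIGHT-sided: 55 mm across up to the winding's top 79 mm up; bare core end 29 mm across above it, 84 mm high in all. About 120 g. Bore open below, 24 mm wide throughout. Round: yaw means nothing. Pinch the upper winding, 50 to 79 mm up. Origin: centre of the underside. Same as the other full tube.
- tube_2: Full thread tube, upright: cream thread on a cardboard core, STRAIGHT-sided: 55 mm across up to the winding's top 79 mm up; bare core end 29 mm across above it, 84 mm high in all. About 120 g. Bore open below, 24 mm wide throughout. Round: yaw means nothing. Pinch the upper winding, 50 to 79 mm up. Origin: centre of the underside. Same as the other full tube.
- empty_cone: Used-up cone: only the bare brown cardboard core, tapered, 43 mm across at the foot and 29 mm at the top, 88 mm high, hollow, standing upright among the full packages (all six in a loose row along y, centres 99 mm or more apart). About 30 g, easily knocked over. To be left where it stands. Origin: centre of the underside.
- empty_tube: Used-up tube: only the bare brown cardboard core, straight, 29 mm across, 84 mm high, hollow, standing upright among the full packages. About 30 g, easily knocked over. To be left where it stands. Origin: centre of the underside.
- cone_stand: Fixed twin thread stand, grey plate 140 x 210 mm. Origin: on the table midway between its pins, which are at y = +55 and -55 mm (x = 0); packages rest on felt discs 11 mm above the table. +x: rear; low guide mast and 116 mm bar at x = 80 mm, 95 mm high; plate x -42 to 98 mm. Each pin has a BLACK CONE HOLDER, 34 mm wide at the felt, 17 mm at 50 mm up, tip 73 mm up: it centres a cone to 4 mm.
- pin_stand: Fixed twin thread stand, grey plate 140 x 210 mm. Origin: on the table midway between its pins, which are at y = +55 and -55 mm (x = 0); packages rest on felt discs 11 mm above the table. +x: rear; low guide mast and 116 mm bar at x = 80 mm, 95 mm high; plate x -42 to 98 mm. BARE STEEL PINS 7 mm thick, tip 73 mm up: a tube has 6 to 8 mm of play.
Mind the look-alikes: they are no part of the job. What is shaped like the cone_1 but blue is not meant.

How it is judged (in metres and radians):
At the end, for the whole second after the job is handed in: Each full cone on a holder of the cone stand, each full tube on a pin of the pin stand, one per pin: axis within 10 mm of the pin (along each stand axis), underside within 5 mm of the felt's height, upright within 7 degrees, at rest. Both empty cores upright, within 30 mm of where they stood (((x of cone_1 in the frame of cone_stand between -0.01 and 0.01 m and y of cone_1 in the frame of cone_stand between 0.045 and 0.065 m) or (x of cone_1 in the frame of cone_stand between -0.01 and 0.01 m and y of cone_1 in the frame of cone_stand between -0.065 and -0.045 m)) and z of cone_1 in the frame of cone_stand between 0.006 and 0.016 m and angle between each of cone_1, cone_2, tube_1, tube_2's own z axis and vertical below 0.12 rad and linear speed of each of cone_1, cone_2, tube_1, tube_2 below 0.02 m/s and ((x of cone_2 in the frame of cone_stand between -0.01 and 0.01 m and y of cone_2 in the frame of cone_stand between 0.045 and 0.065 m) or (x of cone_2 in the frame of cone_stand between -0.01 and 0.01 m and y of cone_2 in the frame of cone_stand between -0.065 and -0.045 m)) and z of cone_2 in the frame of cone_stand between 0.006 and 0.016 m and ((x of tube_1 in the frame of pin_stand between -0.01 and 0.01 m and y of tube_1 in the frame of pin_stand between 0.045 and 0.065 m) or (x of tube_1 in the frame of pin_stand between -0.01 and 0.01 m and y of tube_1 in the frame of pin_stand between -0.065 and -0.045 m)) and z of tube_1 in the frame of pin_stand between 0.006 and 0.016 m and ((x of tube_2 in the frame of pin_stand between -0.01 and 0.01 m and y of tube_2 in the frame of pin_stand between 0.045 and 0.065 m) or (x of tube_2 in the frame of pin_stand between -0.01 and 0.01 m and y of tube_2 in the frame of pin_stand between -0.065 and -0.045 m)) and z of tube_2 in the frame of pin_stand between 0.006 and 0.016 m and distance of each of empty_cone, empty_tube from where it was at the start of the episode below 0.03 m and angle between each of empty_cone, empty_tube's own z axis and vertical below 0.2 rad); the robot touches nothing.
It fails at once if an empty core is shifted by more than 30 mm or knocked over (distance of any of empty_cone, empty_tube from where it was at the start of the episode above 0.03 m or angle between any of empty_cone, empty_tube's own z axis and vertical above 0.4 rad).
It also fails if it takes over 102 s, if anything falls off the work surface, if the arm or the gripper's body presses on something with over 40 N, if the wrist force passes 120 N, or if a joint passes its speed limit or range.

### The arm

A 6-joint arm with a two-finger parallel gripper is mounted at the origin on a cart in front of the work surface, level with it; the furniture and walls round the work are solid. World frame = base frame: x ahead of the robot, y to its left, z up, the work surface at z = 0. Lengths are in mm, angles in rad, forces in N, time in s.
With the tool pointing down it reaches from about 400 to 925 mm from the base axis. Payload 12.5 kg.
Tool frame: the origin (TCP) lies midway between the tips of the shut fingers; the grasp point (between the pads) lies 19 mm behind it (env.pinch_z is the z of the grasp point in the tool frame, in mm); z points along the fingers, y is the line along which they close (so a half turn about z gives the same grasp; the last joint's range is limited). The gripper opens to 95 mm and grips with 3 to 60 N. Pads are 20 mm wide; open, the fingers measure 119 mm over their backs; the gripper's body (75 mm by 180 mm) begins 59 mm behind the grasp point.
Start: joints at [1.236, 0.491, 1.559, -0, 1.092, -0.106], TCP at [141.737, 608.734, 214.661] pointing down, gripper open.
Joint ranges: [-3.1, 3.1], [-0.84, 2.19], [0.05, 2.79], [-1.13, 4.28], [0.06, 2.93], [-2.69, 2.69]. Speed limits (rad/s): [2.22, 2.22, 2.79, 3.14, 3.14, 3.14].

### API

Orientations are given as [roll, pitch, yaw] about the fixed x, y, z axes, in that order (R = Rz(yaw) Ry(pitch) Rx(roll)).
In Python, from cell import env, eyes gives the robot as it stands.
- The arm moves only by the shell command python3 -m inch 'ROWS'. ROWS is JSON, a list of rows, each a list of 3 entries, a list of its own where there are three numbers: the shift along the tool's x, y, z in units of 60 mm (1.0 is 60 mm), then the turn about the tool's z in units of 5 degrees (1.0 is 5 degrees), then the closure, from -1 (fully open) to 1 (shut). In form: [[[tx, ty, tz], turn, claw], ...]. A call has exactly 10 rows; each row shifts and turns the commanded pose from where the row before left it, along the tool's axes as they then stand; what a row does not reach is not made up. A row lasts 1/8 s, in which the tool goes at most 62.5 mm and 10.7 degrees, less where a joint would pass 70% of its speed; a pose out of reach is approached as far as the arm can. A call is refused whole if a number of a shift passes 1 or a number of a turn 1, either way. A call with a gripper value outside its range is refused whole. The fingers move at their own pace and stop on an object; the grip force is fixed at half the most. Time passes only in rows, so rows that do not move let the fingers close, or fill a call up. It gives the time, the measured TCP pose, the force, the opening and the grip force at its end, in the units of the state.
- env.state(): the state, without advancing time (a new reading comes with each control period).
- eyes.read_camera(name): name is "scene" or "top" or "wrist"; returns a dict with "pixels" (400x640x3 uint8, red, green, blue), "fx", "fy", "cx", "cy" (pixels), "extrinsics" (4x4, takes a point from world to camera coordinates). Camera axes: x right, y down, z forward; pixel columns grow to the right and rows downward; lengths in mm; the calibration is good to about 2 mm. A picture is of the moment at which its call begins. There is no depth.
- env.job_done(): hands the job in; it is judged then, once.
Trained networks look in a picture, given as the dict that the camera call returned (one of the last four; its "shot" number tells which), for a name from the list of things; names that differ only in an ending like _2 or _b are one class to them, and where a whole thing is asked for, a point or a joint stands for the part that bears it (a point fixed in the world has none). Each returns a list of dicts, best first, with "score" (0 to 1); they miss things now and then, are a little off and sometimes report something else, mostly with a low value. They report only what shows in the picture. A call takes as long as a camera call. They do not tell look-alikes from the thing itself.
- eyes.boxes_of(name, picture): "centre" ([row, column] in pixels, amid what is visible of it).
- eyes.cut_out(name, picture): "mask" (400x640 bool, what is visible of it) and "centre" ([row, column] in pixels, amid what is visible of it).
- eyes.spot_point(name, picture): "centre" ([row, column] in pixels: a listed point, or the origin of a listed thing).
The state is a dict: "t": time; "joints": joint angles; "qvel": joint speeds; "tau": joint torques, N m; "eef_pos": TCP position; "tcp_rot": TCP orientation; "ft_force": force on the tool from outside, world axes, zero at the start; "moment": the same for the moment, N m; "opening": opening from 0.0 (shut) to 1.0 (fully open); "grip_force": force on a finger pad.
Only numpy, scipy, OpenCV 4.12 (cv2) and the standard library are available. Lean on these libraries where they do the work, as an engineer would, in place of code of your own. Each camera call takes 0.05 s, during which the arm holds its last target. There are 200 camera calls.

## Working session

There is one attempt and no reset: what is moved stays moved. The work goes in short steps, Python scripts to look and compute and a shell command to move; the robot and the scene stay as the last step left them, time stands still between calls to the robot, and variables do not carry over. Pictures are saved under pics/ and viewed, at most 16 in all, crops included, and the job is handed in when it is done.

```bash
ls; mkdir -p pics
python3 - <<'E'
from cell import env, eyes
import cv2, numpy as np, pickle
s=env.state(); print(s['t'],s['eef_pos'],s['tcp_rot'],s['opening'],env.pinch_z)
names=['cone_1','tube_1','empty_cone','empty_tube','cone_stand','pin_stand']
D={}
for c in ['top','scene']:
    p=eyes.read_camera(c); D[c]=p
    cv2.imwrite(f'pics/{c}0.png',p['pixels'][:,:,::-1])
    for n in names:
        print(c,n,[(np.round(d['centre']).tolist(),round(d['score'],2)) for d in eyes.spot_point(n,p)])
pickle.dump(D,open('D.pkl','wb'))
print(env.state()['t'])
E
```

```text
pics
0.0 [141.65046039 608.48400252 214.07079769] [-3.14051180e+00 -9.89522033e-05  2.91280895e+00] 1.000942187529675 -18.8
top cone_1 [([223.0, 329.0], 0.83), ([224.0, 234.0], 0.77), ([231.0, 454.0], 0.68)]
top tube_1 [([225.0, 283.0], 0.77), ([224.0, 182.0], 0.56)]
top empty_cone [([226.0, 421.0], 0.47)]
top empty_tube [([224.0, 368.0], 0.63)]
top cone_stand [([172.0, 370.0], 0.6)]
top pin_stand [([173.0, 247.0], 0.56)]
scene cone_1 [([278.0, 373.0], 0.87), ([223.0, 301.0], 0.7), ([193.0, 266.0], 0.58)]
scene tube_1 [([182.0, 248.0], 0.74), ([206.0, 282.0], 0.7)]
scene empty_cone [([260.0, 351.0], 0.69)]
scene empty_tube [([236.0, 323.0], 0.58)]
scene cone_stand [([225.0, 363.0], 0.74), ([194.0, 266.0], 0.52)]
scene pin_stand [([190.0, 304.0], 0.59)]
0.7
```

View pics/top0.png

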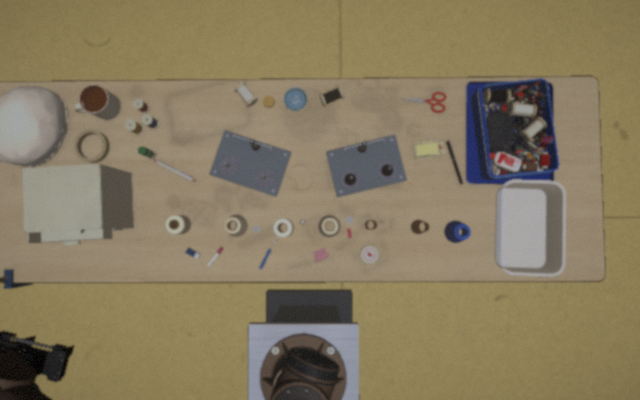

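View pics/scene0.png

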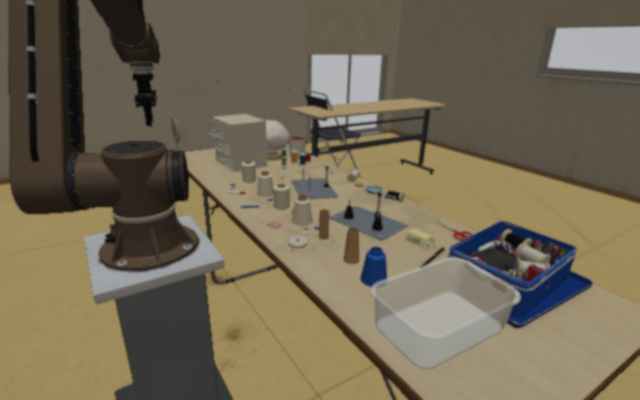

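```bash
cat > h.py <<'E'
import numpy as np, cv2
def P(p):
    K=np.array([[p['fx'],0,p['cx']],[0,p['fy'],p['cy']],[0,0,1]]); return K@p['extrinsics'][:3]
def tri(p,a,q,b):  # a,b = [row,col]
    X=cv2.triangulatePoints(P(p),P(q),np.float64(a[::-1]),np.float64(b[::-1]))[:,0]; return X[:3]/X[3]
def plane(p,a,z):  # pixel -> world at height z
    M=P(p); H=M[:,[0,1,3]].copy(); H[:,2]+=M[:,2]*z
    x=np.linalg.solve(H,[a[1],a[0],1]); return x[:2]/x[2]
def proj(p,X):
    v=P(p)@[*X,1]; return v[:2][::-1]/v[2]
E
python3 - <<'E'
import pickle
from h import *
np.set_printoptions(precision=1,suppress=True)
D=pickle.load(open('D.pkl','rb')); t,s=D['top'],D['scene']
for n,a,b in [('c1',(223,329),(223,301)),('c',(224,234),(193,266)),('c',(231,454),(278,373)),('t',(225,283),(206,282)),('t',(224,182),(182,248)),('ec',(226,421),(260,351)),('et',(224,368),(236,323)),('cs',(172,370),(225,363)),('ps',(173,247),(190,304))]:
    print(n,tri(t,a,s,b),plane(t,a,0))
for p in (t,s): print(-p['extrinsics'][:3,:3].T@p['extrinsics'][:3,3], p['extrinsics'][:3,:3],p['fx'])
E
```

```text
c1 [435.4 -75.8  -5. ] [438.3 -77.4]
c [437.9 199.4   2.3] [436.8 200.3]
c [ 413.7 -437.9    6.9] [ 413.3 -439.5]
t [432.7  56.7   4.2] [433.2  56.8]
t [436.5 354.6  -3. ] [437.6 353.2]
ec [ 426.5 -342.6    2.9] [ 428.2 -344.4]
et [ 435.  -190.9    1.2] [ 434.8 -190.9]
cs [ 584.5 -196.7    2.6] [ 586.8 -198.4]
ps [585.3 163.6  -1.8] [586.4 162.5]
[ 426.2  -57.1 1413.8] [[-0.  -1.  -0. ]
 [-1.   0.  -0.1]
 [ 0.1  0.  -1. ]] 484.3482265017421
[ -119.2 -1008.4   520.8] [[ 0.8 -0.5  0. ]
 [-0.2 -0.3 -0.9]
 [ 0.5  0.8 -0.4]] 382.23380088276076
```

The row along y, left to right in the top view, is tube (224,182), cone (224,234), tube (225,283), cone (223,329), empty tube (224,368), empty cone (226,421), then the blue look-alike (231,454). The stands lie behind it. The pin stand is at (173,247) and the cone stand, with its black holders at (180,350) and (170,388), is at (172,370). I square the tool, move towards the first tube and look with the wrist camera.

```bash
python3 -m inch '[[[0,0,0],-1,-1],[[0,0,0],-1,-1],[[0,0,0],-0.62,-1],[[-0.7,-0.6,0],0,-1],[[-0.7,-0.6,0],0,-1],[[-0.7,-0.6,0],0,-1],[[-0.7,-0.6,0],0,-1],[[-0.7,-0.6,0],0,-1],[[-0.7,-0.6,0],0,-1],[[-0.7,-0.6,0],0,-1]]'
cat > look.py <<'E'
from cell import env, eyes
from h import *
import sys,pickle
np.set_printoptions(precision=1,suppress=True)
tag=sys.argv[1]; p=eyes.read_camera('wrist'); pickle.dump(p,open(f'{tag}.pkl','wb'))
cv2.imwrite(f'pics/{tag}.png',p['pixels'][:,:,::-1])
s=env.state(); print(round(s['t'],2),s['eef_pos'],s['tcp_rot'],round(s['opening'],2)); print('cam',-p['extrinsics'][:3,:3].T@p['extrinsics'][:3,3])
for n in sys.argv[2:]:
    for d in eyes.spot_point(n,p): print(n,np.array(d['centre']),round(d['score'],2),'z0',plane(p,d['centre'],0))
E
python3 look.py w1 tube_1 cone_1 pin_stand
```

```text
t: 1.95
eef_pos: [437.0, 355.4, 214.8]
tcp_rot: [3.141, 0.0, 3.141]
ft_force: [0.1, 0.6, -0.7]
opening: 0.999
grip_force: 0.0
2.0 [441.1 352.1 214.7] [-3.1  0.   3.1] 1.0
cam [355.1 356.1 384.3]
tube_1 [174.6  90.6] 0.97 z0 [432.7  49.5]
tube_1 [175.7 322.9] 0.75 z0 [434.6 357.3]
cone_1 [177.5 199.2] 0.74 z0 [436.8 192.9]
pin_stand [281.4 193. ] 0.9 z0 [593.8 164.6]
```

View pics/w1.png

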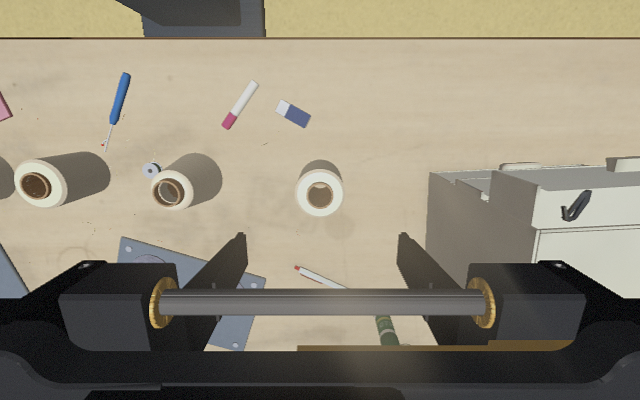

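w1 shows the nearest tube with its core mouth at about (195,320), then a cone at (188,168) and the second tube at (185,37). The pin stand is partly hidden by the fingers. I take two wrist views over the stands for triangulation.

```bash
python3 -m inch '[[[-0.41,-0.65,0],0,-1],[[-0.41,-0.65,0],0,-1],[[-0.41,-0.65,0],0,-1],[[-0.41,-0.65,0],0,-1],[[-0.41,-0.65,0],0,-1],[[0,0,0],0,-1],[[0,0,0],0,-1],[[0,0,0],0,-1],[[0,0,0],0,-1],[[0,0,0],0,-1]]' | head -2
python3 look.py w2 tube_1 cone_1 pin_stand cone_stand
python3 -m inch '[[[0,-0.97,0],0,-1],[[0,-0.97,0],0,-1],[[0,-0.97,0],0,-1],[[0,-0.97,0],0,-1],[[0,-0.97,0],0,-1],[[0,-0.97,0],0,-1],[[0,0,0],0,-1],[[0,0,0],0,-1],[[0,0,0],0,-1],[[0,0,0],0,-1]]' | head -2
python3 look.py w3 tube_1 cone_1 pin_stand cone_stand
```

```text
t: 3.4
eef_pos: [558.4, 162.2, 214.7]
3.45 [558.5 162.  214.7] [ 3.1  0.  -3.1] 1.0
cam [476.6 162.9 384.2]
tube_1 [ 70.9 230.5] 0.96 z0 [428.1  53.1]
tube_1 [ 80.2 480. ] 0.71 z0 [438.6 353.9]
cone_1 [ 75.  123.9] 0.92 z0 [432.6 -75.7]
cone_1 [ 77.9 348.4] 0.67 z0 [435.9 194.7]
pin_stand [199.1 321.4] 0.73 z0 [588.2 162. ]
cone_stand [195.9  58.5] 0.78 z0 [ 583.6 -193.8]
t: 4.9
eef_pos: [558.8, -186.4, 214.8]
4.95 [ 558.8 -186.6  214.8] [ 3.1  0.  -3.1] 1.0
cam [ 476.9 -185.8  384.2]
tube_1 [ 73.1 521.2] 0.66 z0 [430.9  53.4]
cone_1 [ 56.3 110.6] 0.86 z0 [ 412.6 -436.3]
cone_1 [ 77.  413.3] 0.84 z0 [435.2 -75.8]
cone_1 [ 80.7 634.9] 0.71 z0 [439.3 192.5]
pin_stand [200.3 579.5] 0.93 z0 [590.1 163.9]
cone_stand [193.  318.4] 0.71 z0 [ 580.  -190.7]
```

View pics/w2.png

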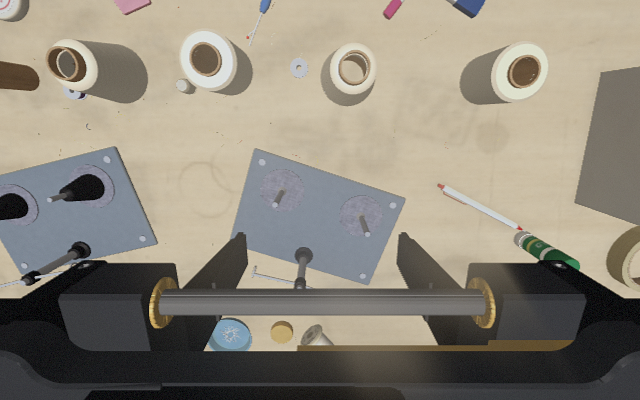

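View pics/w3.png

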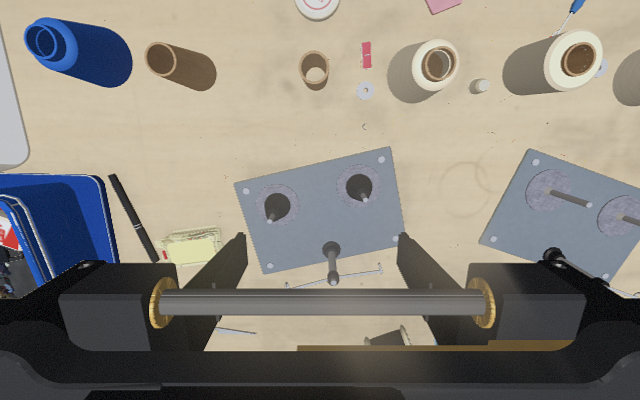

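w2: pin tips at about (205,275) and (233,367), felt centres (189,281) and (215,362). Core mouths are at (72,525) tube, (69,355) cone, (60,206) tube and (64,66) cone. w3: holder tips at about (221,270) and (200,365), felts (206,276) and (187,358), first pin tip (204,590), mouths (64,438) and (61,579).

Run:
```python
import pickle
from h import *
np.set_printoptions(precision=1,suppress=True)
w1,w2,w3=[pickle.load(open(f'w{i}.pkl','rb')) for i in (1,2,3)]
for n,p,a,q,b,z in [('tubeL',w1,(195,320),w2,(72,525),84),('coneL',w1,(188,168),w2,(69,355),88),('tubeR',w2,(60,206),w3,(61,579),84),('coneR',w2,(64,66),w3,(64,438),88),('tubeR',w1,(185,37),w2,(60,206),84),
  ('pinR tip',w2,(205,275),w3,(204,590),73),('holderL tip',w2,(199,52),w3,(200,365),73),('pinR felt',w2,(189,281),w3,(189,549),11)]:
    print(n,'tri',tri(p,a,q,b),'planes',plane(p,a,z),plane(q,b,z))
for n,p,a,z in [('pinL tip',w2,(233,367),73),('pinL felt',w2,(215,362),11),('holdR tip',w3,(221,270),73),('holdR felt',w3,(206,276),11),('holdL felt',w3,(187,358),11)]: print(n,plane(p,a,z))
a=cv2.resize(w2['pixels'][140:280,220:420],None,fx=2,fy=2,interpolation=3); b=cv2.resize(w3['pixels'][140:280,220:420],None,fx=2,fy=2,interpolation=3)
cv2.imwrite('pics/st.png',np.vstack([a,b])[:,:,::-1])
```

```text
tubeL tri [439.1 354.2  81.8] planes [437.9 353.9] [439.8 353.2]
coneL tri [434.1 192.7  78.4] planes [429.1 196.6] [437.6 193.3]
tubeR tri [429.6  54.3  81.8] planes [429.4  55.2] [430.6  52.7]
coneR tri [432.6 -77.2  82.1] planes [433.3 -72.5] [433.7 -79.3]
tubeR tri [428.3  53.2  79.1] planes [426.8  57.9] [429.4  55.2]
pinR tip tri [573.5 110.8  72.4] planes [573.8 110.8] [572.9 110.1]
holderL tip tri [ 568.7 -138.    69.2] planes [ 566.8 -134.1] [ 568.4 -138.5]
pinR felt tri [571.2 109.4  11.9] planes [571.3 109.3] [571.5 110.2]
pinL tip [607.2 214. ]
pinL felt [607.2 216.4]
holdR tip [ 593.1 -244.3]
holdR felt [ 595.  -246.9]
holdL felt [ 569.  -138.9]
```

View pics/st.png

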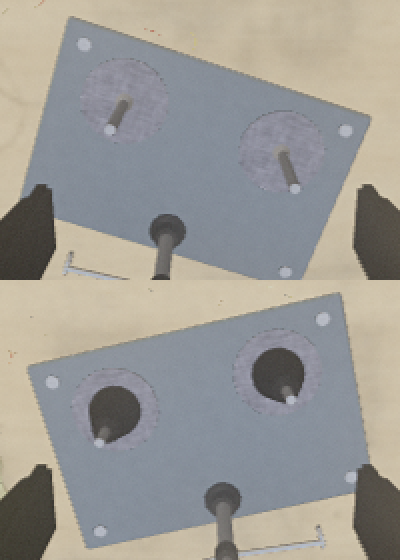

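Pin and holder spacings come out at 109.6 and 110 mm against the stated 110, and the heights are 69 to 72 and 12 mm against 73 and 11, so both agree. Cone at (433.5,-77) goes first, to the far right holder at (594,-245.5).

```bash
python3 -m inch '[[[0.522,0.457,0],0,-1],[[0.522,0.457,0],0,-1],[[0.522,0.457,0],0,-1],[[0.522,0.457,0],0,-1],[[0,0,0],0,-1],[[0,0,0.8],0,-1],[[0,0,0.8],0,-1],[[0,0,0.8],0,-1],[[0,0,0.4],0,-1],[[0,0,0],0,-1]]'
python3 -m inch '[[[0,0,0],0,1],[[0,0,0],0,1],[[0,0,0],0,1],[[0,0,0],0,1],[[0,0,0],0,1],[[0,0,0],0,1],[[0,0,-0.2],0,1],[[0,0,-0.8],0,1],[[0,0,-0.9],0,1],[[0,0,-0.9],0,1]]'
python3 look.py w4 cone_1
```

```text
t: 6.4
eef_pos: [433.4, -78.1, 45.2]
tcp_rot: [3.141, -0.003, 3.141]
ft_force: [0.0, 0.6, -0.0]
opening: 1.001
grip_force: 0.0
t: 7.65
eef_pos: [432.8, -77.7, 217.0]
tcp_rot: [-3.142, -0.0, 3.141]
ft_force: [0.2, 0.2, -1.7]
opening: 0.547
grip_force: 29.6
7.7 [434.9 -78.3 222.9] [-3.1  0.  -3.1] 0.54
cam [351.  -77.  386.5]
cone_1 [180.1 525.3] 0.97 z0 [437.  194.9]
cone_1 [162.   47.6] 0.88 z0 [ 412.  -438.3]
cone_1 [223.8 324.9] 0.7 z0 [499.2 -73.1]
cone_1 [171.3 130.7] 0.5 z0 [ 424.5 -331.2]
```

View pics/w4.png

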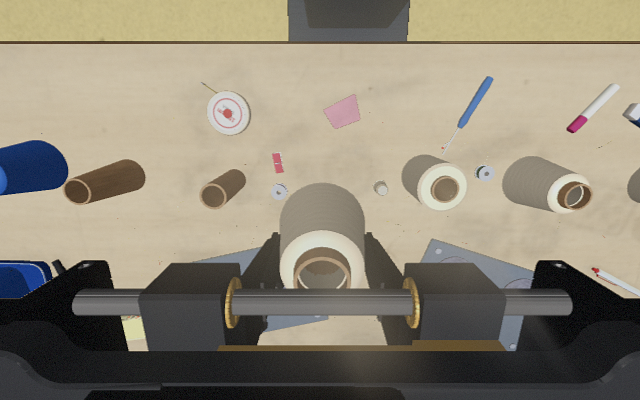

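The cone is held with its mouth at (275,322). Another tube mouth shows at (188,445) and the left cone's at (195,574). Next I check the held offset.

Run:
```python
import pickle
from h import *
from cell import env
w2,w4=pickle.load(open('w2.pkl','rb')),pickle.load(open('w4.pkl','rb'))
print(env.state()['eef_pos'])
for z in (262,266,270): print(plane(w4,(275,322),z))
print('tubeR',plane(w4,(188,445),84),tri(w4,(188,445),w2,(60,206)),'coneL',plane(w4,(195,574),88),tri(w4,(195,574),w2,(69,355)))
```

```text
[434.84382717 -78.33193659 219.79293336]
[424.79860675 -77.05929636]
[422.42602487 -77.05581664]
[420.05344298 -77.05233692]
tubeR [426.74023058  52.77549564] [428.26158411  54.17623138  80.20462535] coneL [433.43473659 187.24017516] [436.15705034 194.39116854  79.76617509]
```

Run:
```python
import pickle
from h import *
w4=pickle.load(open('w4.pkl','rb'))
p=w4; cy=-77.5
for zb in (174,178):
  for x in (424,428,432,436):
    print(zb,x,[proj(p,(x-r,cy,zb+h)).round(0).tolist() for r,h in ((33,0),(22.5,78),(14.5,88))], [round(proj(p,(x,cy+s*22.5,zb+78))[1]) for s in(-1,1)])
im=w4['pixels'][165:295,260:390]; cv2.imwrite('pics/c4.png',cv2.resize(im,None,fx=4,fy=4,interpolation=3)[:,:,::-1])
```

```text
174 424 [[171.0, 321.0], [222.0, 321.0], [246.0, 321.0]] [277, 365]
174 428 [[176.0, 321.0], [229.0, 321.0], [254.0, 321.0]] [277, 365]
174 432 [[181.0, 321.0], [237.0, 321.0], [261.0, 321.0]] [278, 365]
174 436 [[187.0, 321.0], [244.0, 321.0], [269.0, 321.0]] [278, 364]
178 424 [[172.0, 321.0], [225.0, 321.0], [249.0, 321.0]] [276, 367]
178 428 [[177.0, 321.0], [233.0, 321.0], [258.0, 321.0]] [276, 366]
178 432 [[182.0, 321.0], [240.0, 321.0], [265.0, 321.0]] [276, 366]
178 436 [[188.0, 321.0], [248.0, 321.0], [273.0, 321.0]] [277, 366]
```

View pics/c4.png

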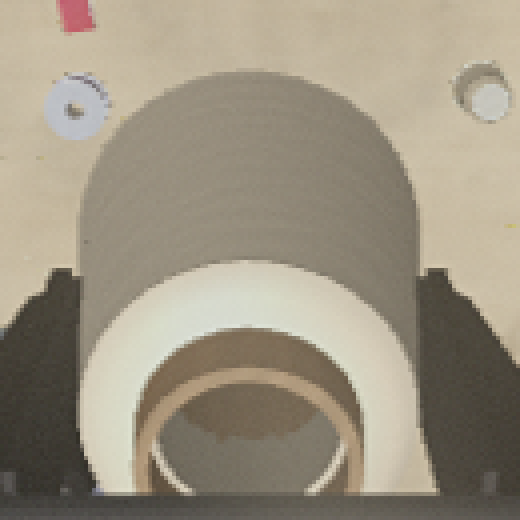

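```bash
python3 -m inch '[[[-0.54,-0.562,0],0,1],[[-0.54,-0.562,0],0,1],[[-0.54,-0.562,0],0,1],[[-0.54,-0.562,0],0,1],[[-0.54,-0.562,0],0,1],[[0,0,0],0,1],[[0,0,0.6],0,1],[[0,0,0.6],0,1],[[0,0,0.3],0,1],[[0,0,0],0,1]]'
python3 -m inch '[[[0,0,0.3],0,1],[[0,0,0.2],0,1],[[0,0,0.2],0,1],[[0,0,0.2],0,1],[[0,0,0.1],0,1],[[0,0,0.1],0,1],[[0,0,0],0,1],[[0,0,0],0,1],[[0,0,0],0,1],[[0,0,0],0,1]]'
```

```text
t: 9.0
eef_pos: [594.7, -245.9, 123.7]
tcp_rot: [3.14, -0.002, -3.142]
ft_force: [0.5, -0.6, -2.7]
opening: 0.549
grip_force: 29.6
t: 10.25
eef_pos: [595.3, -246.5, 58.8]
tcp_rot: [-3.142, 0.0, 3.141]
ft_force: [0.1, 0.3, -1.6]
opening: 0.546
grip_force: 29.6
```

```bash
python3 -m inch '[[[0,0,0],0,-1],[[0,0,0],0,-1],[[0,0,0],0,-1],[[0,0,0],0,-1],[[0,0,-0.3],0,-1],[[0,0,-0.7],0,-1],[[0,0,-0.8],0,-1],[[0,0,-0.8],0,-1],[[0.33,0.45,0],0,-1],[[0.33,0.55,0],0,-1]]'
python3 -m inch '[[[0.333,0.9,0],0,-1],[[0.333,0.9,0],0,-1],[[0.333,0.9,0],0,-1],[[0.333,0.9,0],0,-1],[[0.333,0.9,0],0,-1],[[0.333,0.9,0],0,-1],[[0,0.93,0],0,-1],[[0,0,0],0,-1],[[0,0,0],0,-1],[[0,0,0],0,-1]]'
python3 look.py w5 cone_1
```

```text
t: 11.5
eef_pos: [555.2, -186.1, 216.4]
tcp_rot: [-3.141, 0.002, 3.141]
ft_force: [0.3, 0.6, -0.3]
opening: 0.999
grip_force: 0.0
t: 12.75
eef_pos: [436.1, 192.4, 215.0]
tcp_rot: [3.141, 0.0, 3.14]
ft_force: [0.5, -0.4, -0.3]
opening: 0.996
grip_force: 0.0
12.8 [436.1 192.4 214.9] [3.1 0.  3.1] 1.0
cam [354.2 193.3 384.4]
cone_1 [290.5  21.7] 0.93 z0 [ 607.7 -257.9]
cone_1 [175.9 322.2] 0.81 z0 [434.  193.3]
```

View pics/w5.png

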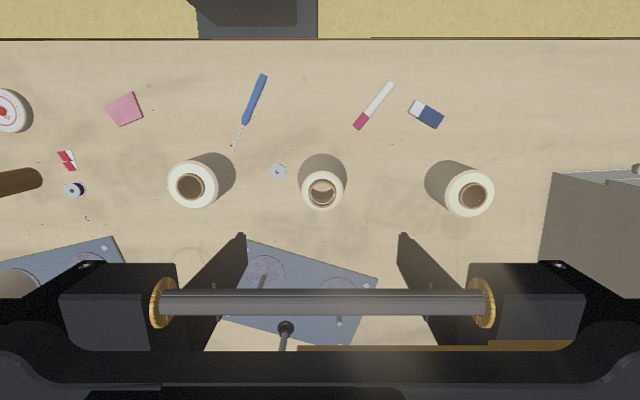

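The view shows the cone below with its mouth at (190,322), the tubes at (188,189) and (194,473), and the placed cone hidden at lower left. I grasp this one with x trimmed by -2.5 mm.

```bash
python3 -m inch '[[[0.04,0,0.8],0,-1],[[0,0,0.8],0,-1],[[0,0,0.8],0,-1],[[0,0,0.4],0,-1],[[0,0,0],0,-1],[[0,0,0],0,1],[[0,0,0],0,1],[[0,0,0],0,1],[[0,0,0],0,1],[[0,0,0],0,1]]'
python3 -m inch '[[[0,0,0],0,1],[[0,0,-0.2],0,1],[[0,0,-0.8],0,1],[[0,0,-0.9],0,1],[[0,0,-0.9],0,1],[[0,0,0],0,1],[[0,0,0],0,1],[[0,0,0],0,1],[[0,0,0],0,1],[[0,0,0],0,1]]'
python3 look.py w6 cone_1
python3 - <<'E'
import pickle
from h import *
w=pickle.load(open('w6.pkl','rb'))
for x in (426,430,434,438): print(x,[round(proj(w,(x-r,192.5,168+h))[0]) for r,h in ((33,0),(22.5,78),(14.5,88))])
cv2.imwrite('pics/c6.png',cv2.resize(w['pixels'][150:290,230:410],None,fx=4,fy=4)[:,:,::-1])
E
```

```text
t: 14.1
eef_pos: [433.6, 193.4, 46.8]
tcp_rot: [3.141, 0.0, 3.142]
ft_force: [0.4, -2.6, 2.2]
opening: 0.54
grip_force: 29.9
t: 15.35
eef_pos: [433.4, 193.3, 214.0]
tcp_rot: [-3.141, -0.001, 3.141]
ft_force: [-1.1, 0.0, -1.0]
opening: 0.535
grip_force: 29.6
15.4 [433.4 193.3 214.2] [-3.1 -0.   3.1] 0.53
cam [351.8 194.1 383.6]
cone_1 [287.7  22.2] 0.91 z0 [ 599.8 -253.4]
cone_1 [224.  321.3] 0.88 z0 [498.7 192.8]
426 [172, 222, 245]
430 [177, 230, 253]
434 [182, 237, 261]
438 [187, 244, 268]
```

View pics/c6.png

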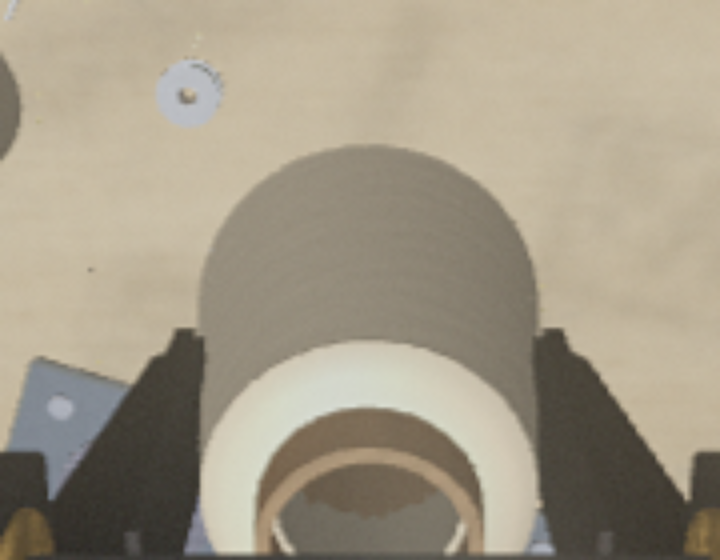

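The cone hangs upright, its foot within 2 mm of the grasp axis. I place it on the left holder.

```bash
python3 -m inch '[[[-0.319,-0.79,0],0,1],[[-0.319,-0.79,0],0,1],[[-0.319,-0.79,0],0,1],[[-0.319,-0.79,0],0,1],[[-0.319,-0.79,0],0,1],[[-0.319,-0.79,0],0,1],[[-0.319,-0.79,0],0,1],[[0,0,0],0,1],[[0,0,0.6],0,1],[[0,0,0.6],0,1]]'
python3 -m inch '[[[0,0,0.3],0,1],[[0,0,0.3],0,1],[[0,0,0.2],0,1],[[0,0,0.2],0,1],[[0,0,0.2],0,1],[[0,0,0.1],0,1],[[0,0,0.1],0,1],[[0,0,0],0,1],[[0,0,0],0,1],[[0,0,0],0,1]]'
```

```text
t: 16.7
eef_pos: [567.2, -137.8, 141.9]
tcp_rot: [3.142, 0.001, -3.142]
ft_force: [0.1, -0.8, -1.8]
opening: 0.536
grip_force: 29.6
t: 17.95
eef_pos: [567.5, -138.5, 58.9]
tcp_rot: [-3.142, 0.0, 3.141]
ft_force: [-0.6, -0.2, -0.7]
opening: 0.538
grip_force: 29.6
```

```bash
python3 -m inch '[[[0,0,0],0,-1],[[0,0,0],0,-1],[[0,0,0],0,-1],[[0,0,0],0,-1],[[0,0,-0.3],0,-1],[[0,0,-0.7],0,-1],[[0,0,-0.8],0,-1],[[0,0,-0.8],0,-1],[[0,0,0],0,-1],[[0,0,0],0,-1]]' | head -2
python3 -m inch '[[[0.575,0.8,0],0,-1],[[0.575,0.8,0],0,-1],[[0.575,0.8,0],0,-1],[[0.575,0.8,0],0,-1],[[0,0,0],0,-1],[[0,0,0],0,-1],[[0,0,0],0,-1],[[0,0,0],0,-1],[[0,0,0],0,-1],[[0,0,0],0,-1]]' | head -2
python3 look.py w7 cone_1 tube_1
python3 - <<'E'
from cell import eyes
from h import *
t=eyes.read_camera('top'); s=eyes.read_camera('scene')
for n in ['cone_1','tube_1','empty_cone','empty_tube']:
  for k,p in (('t',t),('s',s)): print(n,k,[(plane(p,d['centre'],0).round().tolist(),plane(p,d['centre'],11).round().tolist()) for d in eyes.spot_point(n,p)])
a=cv2.resize(t['pixels'][110:260,150:450],None,fx=2,fy=2); b=cv2.resize(s['pixels'][140:290,220:420],(600,450))
cv2.imwrite('pics/v7.png',np.vstack([a[:,:600],b])[:,:,::-1][:600] if 0 else np.vstack([a[:150*2],cv2.resize(b,(600,300))])[:,:,::-1])
E
```

```text
t: 19.2
eef_pos: [567.0, -138.3, 214.0]
t: 20.45
eef_pos: [429.6, 53.3, 214.6]
20.5 [429.5  53.4 214.6] [ 3.1 -0.   3.1] 1.0
cam [347.7  54.1 384. ]
cone_1 [276.1 189.8] 0.56 z0 [ 577.1 -141. ]
tube_1 [185.5 546.7] 0.78 z0 [440.8 354.4]
tube_1 [177.4 319. ] 0.65 z0 [429.3  50. ]
tube_1 [276.  188.2] 0.41 z0 [ 576.9 -143.4]
cone_1 t [([413.0, -441.0], [413.0, -438.0]), ([594.0, -244.0], [593.0, -243.0]), ([432.0, -347.0], [432.0, -345.0]), ([566.0, -126.0], [565.0, -125.0])]
cone_1 s [([415.0, -437.0], [404.0, -449.0]), ([588.0, -236.0], [573.0, -252.0]), ([574.0, -203.0], [560.0, -220.0])]
tube_1 t [([441.0, 366.0], [441.0, 363.0])]
tube_1 s [([429.0, 65.0], [417.0, 43.0]), ([442.0, 348.0], [430.0, 319.0]), ([579.0, 159.0], [564.0, 135.0])]
empty_cone t [([433.0, -332.0], [433.0, -330.0]), ([588.0, -252.0], [587.0, -251.0])]
empty_cone s [([411.0, -352.0], [400.0, -366.0]), ([444.0, 345.0], [432.0, 317.0])]
empty_tube t [([440.0, -197.0], [440.0, -196.0])]
empty_tube s [([417.0, -340.0], [406.0, -354.0]), ([427.0, -205.0], [415.0, -222.0])]
```

View pics/v7.png

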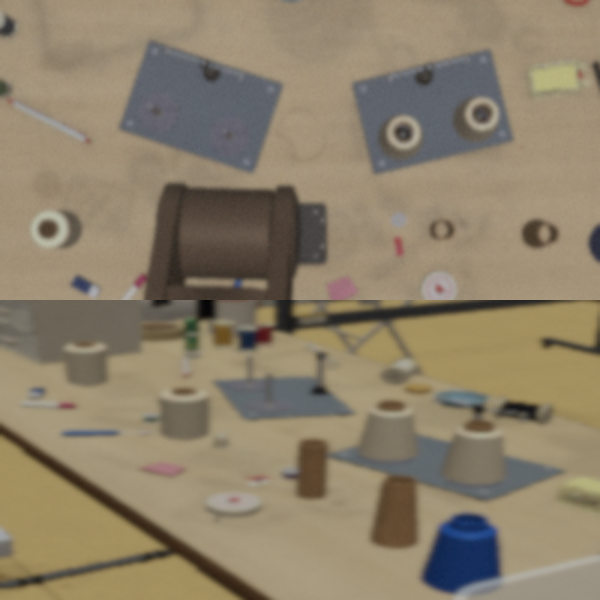

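View pics/w7.png

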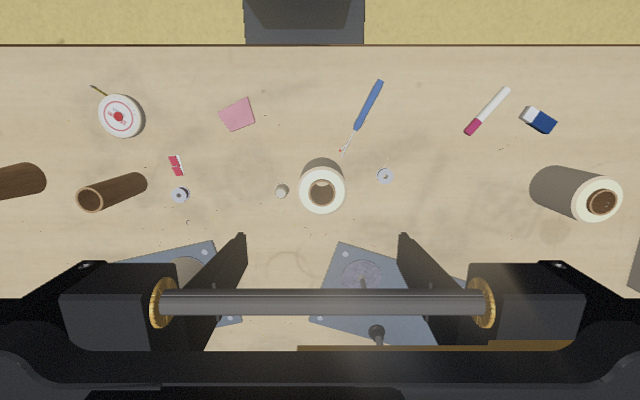

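Both cones stand upright on the holders, with the holder tips visible at the centre of their mouths, and the empty cores are undisturbed. The right tube is under the tool, mouth at (192,322). I grip it.

```bash
python3 -m inch '[[[0,0,0.8],0,-1],[[0,0,0.8],0,-1],[[0,0,0.8],0,-1],[[0,0,0.4],0,-1],[[0,0,0],0,-1],[[0,0,0],0,1],[[0,0,0],0,1],[[0,0,0],0,1],[[0,0,0],0,1],[[0,0,0],0,1]]'
python3 -m inch '[[[0,0,0],0,1],[[0,0,-0.2],0,1],[[0,0,-0.8],0,1],[[0,0,-0.9],0,1],[[0,0,-0.9],0,1],[[0,0,0],0,1],[[0,0,0],0,1],[[0,0,0],0,1],[[0,0,0],0,1],[[0,0,0],0,1]]'
python3 look.py w8 tube_1
python3 - <<'E'
import pickle
from h import *
w=pickle.load(open('w8.pkl','rb'))
for x in (422,426,430,434): print(x,[round(proj(w,(x-r,53.5,168+h))[0]) for r,h in ((27.5,0),(27.5,79),(14.5,84))])
cv2.imwrite('pics/c8.png',cv2.resize(w['pixels'][150:290,230:410],None,fx=4,fy=4)[:,:,::-1])
E
```

```text
t: 22.35
eef_pos: [429.6, 53.6, 46.9]
tcp_rot: [3.142, 0.0, 3.141]
ft_force: [-0.6, -0.6, 5.3]
opening: 0.566
grip_force: 30.0
t: 23.6
eef_pos: [429.3, 53.6, 214.0]
tcp_rot: [3.141, -0.001, 3.141]
ft_force: [0.9, 0.5, -1.6]
opening: 0.568
grip_force: 30.0
23.65 [429.4  53.6 214.2] [ 3.1 -0.   3.1] 0.57
cam [347.7  54.3 383.6]
tube_1 [184.4 549.4] 0.96 z0 [438.5 357.4]
tube_1 [224.5 320.1] 0.59 z0 [495.4  51.5]
tube_1 [276.7 186.9] 0.27 z0 [ 577.3 -144.8]
422 [179, 213, 242]
426 [184, 221, 250]
430 [189, 229, 257]
434 [195, 236, 264]
```

View pics/c8.png

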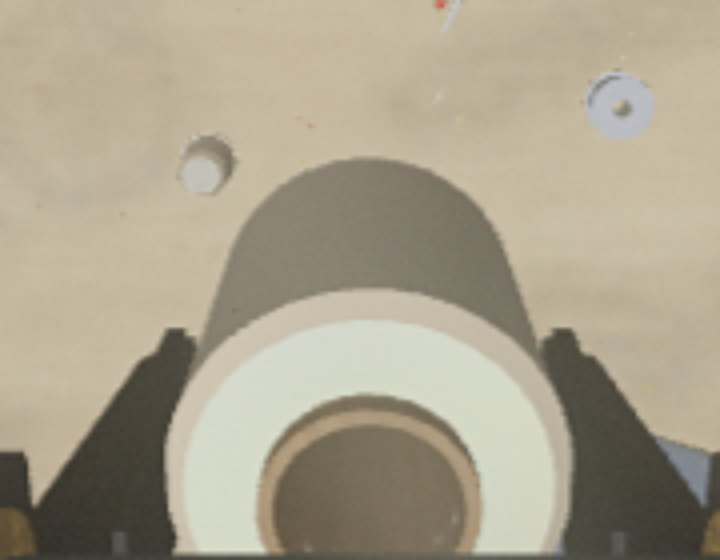

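The tube hangs straight, its foot under the TCP. I lower it onto the right pin at (573,110.5).

```bash
python3 -m inch '[[[-0.803,0.317,0],0,1],[[-0.803,0.317,0],0,1],[[-0.803,0.317,0],0,1],[[0,0,0],0,1],[[0,0,0.6],0,1],[[0,0,0.6],0,1],[[0,0,0.2],0,1],[[0,0,0.2],0,1],[[0,0,0.1],0,1],[[0,0,0],0,1]]'
python3 -m inch '[[[0,0,0.2],0,1],[[0,0,0.2],0,1],[[0,0,0.2],0,1],[[0,0,0.1],0,1],[[0,0,0.1],0,1],[[0,0,0.1],0,1],[[0,0,0],0,1],[[0,0,0],0,1],[[0,0,0],0,1],[[0,0,0],0,1]]'
```

```text
t: 24.95
eef_pos: [574.1, 110.6, 112.9]
tcp_rot: [3.141, 0.0, 3.141]
ft_force: [0.5, -1.0, -1.6]
opening: 0.568
grip_force: 30.0
t: 26.2
eef_pos: [574.1, 110.6, 58.8]
tcp_rot: [3.141, 0.0, 3.141]
ft_force: [-0.3, 0.9, -1.6]
opening: 0.568
grip_force: 30.0
```

```bash
python3 -m inch '[[[0,0,0],0,-1],[[0,0,0],0,-1],[[0,0,0],0,-1],[[0,0,0],0,-1],[[0,0,-0.3],0,-1],[[0,0,-0.7],0,-1],[[0,0,-0.8],0,-1],[[0,0,-0.8],0,-1],[[0,0,0],0,-1],[[0,0,0],0,-1]]' | head -2
python3 -m inch '[[[0.452,0.811,0],0,-1],[[0.452,0.811,0],0,-1],[[0.452,0.811,0],0,-1],[[0.452,0.811,0],0,-1],[[0.452,0.811,0],0,-1],[[0,0,0],0,-1],[[0,0,0],0,-1],[[0,0,0],0,-1],[[0,0,0],0,-1],[[0,0,0],0,-1]]' | head -2
python3 look.py w9 tube_1
```

```text
t: 27.45
eef_pos: [573.6, 110.6, 214.0]
t: 28.7
eef_pos: [438.8, 353.4, 214.6]
28.75 [438.7 353.5 214.6] [3.1 0.  3.1] 1.0
cam [357.  354.2 384.1]
tube_1 [176.9 320.5] 0.74 z0 [437.9 352. ]
tube_1 [273.8 150.2] 0.61 z0 [582.4 101.1]
```

View pics/w9.png

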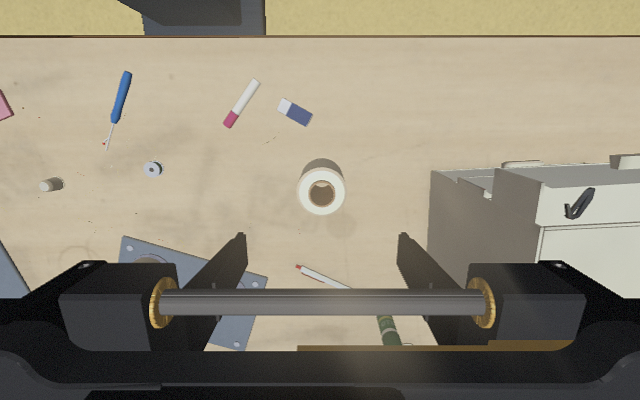

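The last tube is centred under the tool, mouth at (193,321). I grip it, lift it and carry it to the left pin at (607.5,214.5).

```bash
python3 -m inch '[[[0,0,0.8],0,-1],[[0,0,0.8],0,-1],[[0,0,0.8],0,-1],[[0,0,0.4],0,-1],[[0,0,0],0,-1],[[0,0,0],0,1],[[0,0,0],0,1],[[0,0,0],0,1],[[0,0,0],0,1],[[0,0,0],0,1]]'
python3 -m inch '[[[0,0,0],0,1],[[0,0,-0.2],0,1],[[0,0,-0.8],0,1],[[0,0,-0.9],0,1],[[0,0,-0.9],0,1],[[0,0,0],0,1],[[0,0,0],0,1],[[0,0,0],0,1],[[0,0,0],0,1],[[0,0,0],0,1]]'
python3 look.py w10 tube_1
python3 - <<'E'
import pickle
from h import *
w=pickle.load(open('w10.pkl','rb'))
for x in (434,438,442): print(x,[round(proj(w,(x-r,353.5,168+h))[0]) for r,h in ((27.5,0),(27.5,79),(14.5,84))])
# brightness profile along the centre column, for foot and winding edges
g=cv2.cvtColor(w['pixels'],6)[:,314:328].mean(1); d=np.abs(np.diff(g)); print([(i,round(d[i])) for i in range(170,290) if d[i]>8])
E
```

```text
t: 30.05
eef_pos: [438.6, 353.9, 46.9]
tcp_rot: [3.141, 0.0, 3.141]
ft_force: [-0.7, -0.9, 3.4]
opening: 0.583
grip_force: 30.0
t: 31.3
eef_pos: [438.4, 353.9, 214.0]
tcp_rot: [-3.141, -0.001, 3.141]
ft_force: [-0.3, -0.4, -1.7]
opening: 0.582
grip_force: 30.0
31.35 [438.4 353.9 214.1] [-3.1 -0.   3.1] 0.58
cam [356.7 354.7 383.6]
tube_1 [221.5 322.9] 0.8 z0 [500.  355.5]
tube_1 [272.8 148.7] 0.75 z0 [580.  100.1]
434 [183, 219, 248]
438 [188, 227, 255]
442 [193, 234, 262]
[(190, 22), (191, 30), (224, 58), (232, 21), (250, 65), (251, 41), (254, 25), (255, 17), (258, 29), (259, 11)]
```

```bash
python3 -m inch '[[[-0.703,-0.58,0],0,1],[[-0.703,-0.58,0],0,1],[[-0.703,-0.58,0],0,1],[[-0.703,-0.58,0],0,1],[[0,0,0.6],0,1],[[0,0,0.6],0,1],[[0,0,0.2],0,1],[[0,0,0.2],0,1],[[0,0,0.1],0,1],[[0,0,0],0,1]]'
python3 -m inch '[[[0,0,0.2],0,1],[[0,0,0.2],0,1],[[0,0,0.2],0,1],[[0,0,0.1],0,1],[[0,0,0.1],0,1],[[0,0,0.1],0,1],[[0,0,0],0,1],[[0,0,0],0,1],[[0,0,0],0,1],[[0,0,0],0,1]]'
```

```text
t: 32.65
eef_pos: [607.3, 214.9, 113.0]
tcp_rot: [3.141, 0.0, -3.142]
ft_force: [0.0, -0.5, -1.1]
opening: 0.582
grip_force: 30.0
t: 33.9
eef_pos: [607.2, 214.8, 58.8]
tcp_rot: [3.141, 0.0, 3.141]
ft_force: [0.7, -0.4, -0.9]
opening: 0.578
grip_force: 30.0
```

```bash
python3 -m inch '[[[0,0,0],0,-1],[[0,0,0],0,-1],[[0,0,0],0,-1],[[0,0,0],0,-1],[[0,0,-0.3],0,-1],[[0,0,-0.7],0,-1],[[0,0,-0.8],0,-1],[[0,0,-0.8],0,-1],[[0,0,0],0,-1],[[0,0,0],0,-1]]' | head -2
python3 -m inch '[[[0.2,-0.9,0],0,-1],[[0.2,-0.9,0],0,-1],[[0.2,-0.9,0],0,-1],[[0.2,-0.9,0],0,-1],[[0,0,0],0,-1],[[0,0,0],0,-1],[[0,0,0],0,-1],[[0,0,0],0,-1],[[0,0,0],0,-1],[[0,0,0],0,-1]]'
python3 look.py w11 tube_1 cone_1
python3 - <<'E'
from cell import eyes
from h import *
s=eyes.read_camera('scene')['pixels'][140:290,220:420]; w=cv2.imread('pics/w11.png')[:,:,::-1]
cv2.imwrite('pics/v11.png',np.vstack([w[:280],cv2.resize(s,(640,320))])[:,:,::-1])
E
```

```text
t: 35.15
eef_pos: [606.8, 214.6, 214.8]
t: 36.4
eef_pos: [559.1, -1.0, 214.6]
tcp_rot: [3.141, -0.0, -3.141]
ft_force: [0.5, 0.5, 0.2]
opening: 0.998
grip_force: 0.0
36.45 [559.1  -1.1 214.6] [ 3.1 -0.  -3.1] 1.0
cam [477.3  -0.3 384.1]
tube_1 [214.7 483.7] 0.96 z0 [611.4 222.4]
tube_1 [191.6 407. ] 0.83 z0 [578.4 114. ]
cone_1 [189.9 215. ] 0.94 z0 [ 575.9 -144.2]
cone_1 [205.7 138. ] 0.8 z0 [ 598.1 -251.9]
```

View pics/v11.png

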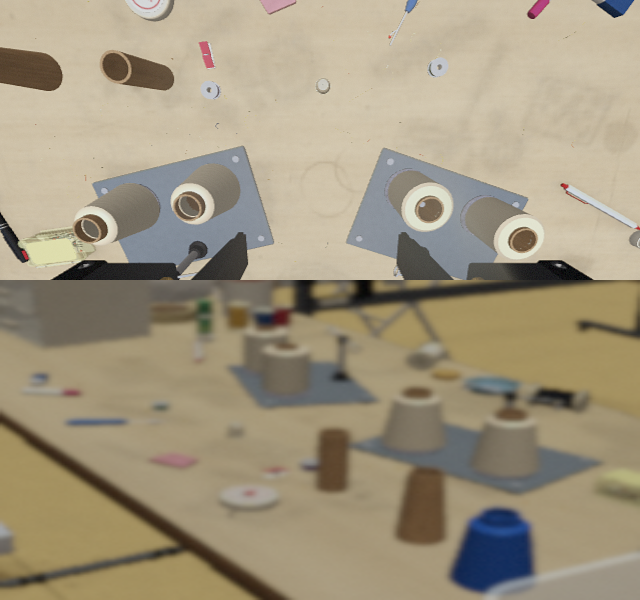

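All four packages stand upright on the felts. Their origins, corrected to 11 mm height, are tubes (607,216) and (575,111) and cones (573,-140) and (595,-245), all within 5 mm of the pins. Both empty cores stand undisturbed.

```bash
python3 -c "
from cell import env
print(env.job_done())"
```

```text
the job is handed in; nothing more can be done
None
```

Both full cones are on the black cone holders and both full tubes on the bare pins, upright on the felt and within about 5 mm of their pins; the empty cores are untouched, and I handed the job in at about 36.5 s (no verdict came back).

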